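# Close up the parts chest

### The job

Using only the fingertips, push both open drawers of the small grey parts chest fully home by their blue fronts, and after that push its raised blue cover down from its outer side until it is fully shut. Pinch, pull and lift nothing: keep the fingers out of the drawers and off the underside of the cover, and leave the other things on the bench where they are.

Things in the scene. Friction and masses are not known exactly. Their poses are not given: they have to be found in the camera images.
- chest: Small grey steel parts chest, fixed to the bench: 160 deep (its x), 280 wide (its y), 82 high without the cover, 93 with the cover shut. Origin: centre of its underside on the bench. Its own +x points from its front (drawer side, towards the robot) to its back (hinge side), +y to its left as seen from the robot, z up.
- drawer_left (a joint): How far the left (+y) drawer stands out, in m: 0 = fully home (hard stop), up to 0.09 out; starts 0.035 to 0.07. It slides along the chest's x axis, stays where it is left, no spring; takes about 2 N to slide.
- drawer_right (a joint): The same for the right (-y) drawer.
- drawer_left_face (a point): Centre of the outer face of the left drawer's blue front. The front is a plain upright plate without a handle, 134 wide, 52 high (10 to 62 above the bench), 12 thick; when the drawer is home this face is 12 mm ahead of the chest's front, at chest x = -92 mm, y = +69, z = 36. Behind the front is the drawer's white tray with small parts, 135 long x 124 x 46 high, open on top: fingers must stay out of it.
- drawer_right_face (a point): The same for the right drawer; chest y = -69 mm.
- cover (a joint): Opening angle of the blue cover in rad: 0 = shut flat on the chest (hard stop), growing as its front edge rises; starts 0.95 to 1.15. It has a stiff hinge: it stays where it is left and takes about 0.35 N m (some 3 N near its edge) to move.
- cover_hinge (a point): Middle of the cover's hinge line, which runs along the chest's y at the back of the chest: chest x = +80, y = 0, z = 85 mm. At angle t the cover's lower face reaches from this line 164 mm in the direction (-cos t, 0, sin t) of the chest frame; the outer face lies 8 mm above it, along (sin t, 0, cos t).
- cover_edge (a point): Middle of the cover's free edge, on its outer (top) face; cover plate 164 x 284 x 8 mm. Open, its outer face looks up and away from the robot, and its underside, lined with grey felt (158 x 278 x 3 mm), faces the robot: fingers must not touch the felt.
- jar: Bystander, loose: clear glass jar with a red cap, 60 dia x 85 high, upright beside the chest's left (+y) side (mm). Origin: centre of its underside.
- reel: Bystander, loose: orange plastic reel, 60 dia x 46 high, standing on its flange beside the chest's right (-y) side (mm). Origin: centre of its underside.
- capacitor: Bystander, loose: blue upright can capacitor, 35 dia x 50 high, beside the chest's left side (mm). Origin: centre of its underside.
- driver: Bystander, loose: screwdriver with yellow handle, 180 long, lying to the right (mm). Origin: underneath it, on the bench, along its length.
- meter: Bystander, loose: yellow hand multimeter, 150 x 78 x 34 high, lying to the left (mm). Origin: centre of its underside.
- mug: Bystander, loose: white mug, 80 dia x 90 high, to the right (mm). Origin: centre of its underside.
- board: Bystander, loose: green circuit board with heat sink and transformer, 120 x 160 x 41 high, to the left (mm). Origin: centre of its underside.

How it is judged:
On the way, in this order (a step that is already met when the one before it is completed fails the run):
1. both drawers are fully home while the cover is still up (value of joint each of drawer_left, drawer_right below 0.003 m and value of joint cover above 0.5 rad), for 0.2 s.
2. the cover is shut (value of joint cover below 0.03 rad), for 0.2 s.
At the end, for the whole second after the job is handed in: Both drawers within 3 mm of fully home, the cover within 0.03 rad of shut and at rest, and every bystander within 20 mm of its start and upright (value of joint each of drawer_left, drawer_right below 0.003 m and value of joint cover below 0.03 rad and velocity of joint cover below 0.05 rad/s and distance of each of jar, reel, capacitor, driver, meter, mug, board from where it was at the start of the episode below 0.02 m and angle between each of jar, reel, capacitor, meter, mug, board's own z axis and vertical below 0.2 rad); the robot touches nothing.
It fails at once if fingers reach into a drawer (contact force between the fingers and drawer_left_c1 above 1 N or contact force between the fingers and drawer_left_c2 above 1 N or contact force between the fingers and drawer_left_c3 above 1 N or contact force between the fingers and drawer_left_c4 above 1 N or contact force between the fingers and drawer_left_c5 above 1 N or contact force between the fingers and drawer_right_c1 above 1 N or contact force between the fingers and drawer_right_c2 above 1 N or contact force between the fingers and drawer_right_c3 above 1 N or contact force between the fingers and drawer_right_c4 above 1 N or contact force between the fingers and drawer_right_c5 above 1 N).
It fails at once if fingers touch the underside of the cover (contact force between the fingers and cover_c1 above 1 N).
It fails at once if a drawer is pulled out further (value of joint any of drawer_left, drawer_right above 0.078 m).
It fails at once if a bystander is moved more than 20 mm, lifted or carried (distance of any of jar, reel, capacitor, driver, meter, mug, board from where it was at the start of the episode above 0.02 m).
It also fails if it takes over 58 s, if anything falls off the work surface, if the arm or the gripper's body presses on something with over 40 N, if the wrist force passes 120 N, or if a joint passes its speed limit or range.

### The arm

A 6-joint arm with a two-finger parallel gripper is mounted at the origin on the work surface. World frame = base frame: x ahead of the robot, y to its left, z up, the work surface at z = 0. Lengths are in m, angles in rad, forces in N, time in s.
With the tool pointing down it reaches from about 0.425 to 0.95 m from the base axis. Payload 3.5 kg.
Tool frame: the origin (TCP) lies at the very end of the fingers, on their centre line; the grasp point (between the pads) lies 19 mm behind it; z points along the fingers, y is the direction in which the jaws open and shut (so a half turn about z gives the same grasp; the last joint's range is limited). The gripper opens to 85 mm and grips with 20 to 120 N. Pads are 22 mm wide; open, the fingers measure 114 mm over their backs; the gripper's body (76 mm by 85 mm) begins 54 mm behind the grasp point. The pads swing forward as they close: fully open they stand 13 mm farther back than shut.
Start: joints at [1.02, 0.286, 1.577, -0, 1.279, -0.15], TCP at [0.263, 0.622, 0.231] pointing down, gripper open.
Joint ranges: [-2.77, 2.77], [-0.9, 2.22], [0.21, 2.48], [-1.53, 4.67], [0.24, 2.81], [-2.84, 2.84]. Speed limits (rad/s): [2.79, 2.79, 3.14, 3.14, 3.14, 3.14].

### API

Orientations are given as [roll, pitch, yaw] about the fixed x, y, z axes, in that order (R = Rz(yaw) Ry(pitch) Rx(roll)).
In Python, from bench import manip gives the robot as it stands. The module is installed in compiled form; this text tells all that it offers.
- The arm moves only by the tool step_arm, never from a script. Its argument "deltas" is a list of rows, each a list of 7 numbers: the shift along the tool's x, y, z in mm, then the turn, a rotation vector about the tool's x, y, z in rad, then the opening, from 0 (shut) to 1 (fully open). In form: [[tx, ty, tz, wx, wy, wz, claw], ...]. A call has 1 to 12 rows; each row shifts and turns the commanded pose from where the row before left it, along the tool's axes as they then stand; what a row does not reach is not made up. A row lasts 1/8 s, in which the tool goes at most 62.5 mm and 10.7 degrees, less where a joint would pass 70% of its speed; a pose out of reach is approached as far as the arm can. A call with a gripper value outside its range is refused whole. The fingers move at their own pace and stop on an object; the grip force is fixed at half the most. Time passes only in rows, so rows that do not move let the fingers close. It gives the time, the measured TCP pose, the force and the opening at its end, in the units of the state.
- manip.get_state(): the state, without advancing time (a new reading comes with each control period).
- manip.capture(name): name is "scene" or "top"; returns a dict with "pixels" (400x640x3 uint8, blue, green, red), "range_z" (400x640 float32, m along the optical axis (not along the pixel's ray), 0 where there is no reading), "vfov" (degrees; the focal length in pixels is half the picture's height over the tangent of half this angle, whatever the lens; pixels are square), "cx", "cy" (the principal point, pixels), "rvec" (rotation vector, rad) and "tvec" (3), from world to camera coordinates, as OpenCV has them. Camera axes: x right, y down, z forward; pixel columns grow to the right and rows downward; lengths in m; the calibration is good to about 2 mm. A picture is of the moment at which its call begins.
- manip.hand_in(): hands the job in, once; it reports no verdict.
Trained networks look in a picture, given as the dict that the camera call returned (one of the last four; its "shot" number tells which), for a name from the list of things; names that differ only in an ending like _2 or _b are one class to them, and where a whole thing is asked for, a point or a joint stands for the part that bears it (a point fixed in the world has none). Each returns a list of dicts, best first, with "confidence" (0 to 1); they miss things now and then, are a little off and sometimes report something else, mostly with a low value. They report only what shows in the picture. A call takes as long as a camera call.
- manip.recognise(target, picture): "centre" ([x, y, z] in m, in the coordinates of the camera as it stood for that picture, good to about 4 mm: the middle of the surface that is visible of it).
- manip.cut_out(target, picture): "pixels" (400x640 bool, what is visible of it).
- manip.mark_of(target, picture): "centre" ([x, y, z] in m, in the coordinates of the camera as it stood for that picture, good to about 4 mm: a listed point, or the origin of a listed thing).
The state is a dict: "time_s": time; "joint_pos": joint angles; "dq": joint speeds; "effort": joint torques, N m; "position": TCP position; "eef_rot": TCP orientation; "wrist_force": force on the tool from outside, world axes, zero at the start; "torque": the same for the moment, N m; "grip_width": opening from 0.0 (shut) to 1.0 (fully open).
Only numpy, scipy, OpenCV 4.12 (cv2) and the standard library are available. Lean on these libraries where they do the work, as an engineer would, in place of code of your own. Each camera call takes 0.05 s, during which the arm holds its last target. There are 200 camera calls.

## Working session

There is one attempt and no reset: what is moved stays moved. The work goes in short steps, Python scripts to look and compute and a tool call to move; the robot and the scene stay as the last step left them, time stands still between calls to the robot, and variables do not carry over. Pictures are saved under pics/ and viewed, about 8 in all and at most 12, crops included, and the job is handed in when it is done.

Besides the shell and the picture viewer there is one more tool, called after "Call:" by a JSON object that holds its "name" and its "arguments", one argument or row to a line. step_arm: Moves the arm, as the interface text tells. Its arguments: {"type":"object","properties":{"deltas":{"type":"array"}},"required":["deltas"]}

```bash
mkdir -p pics; cat > h.py <<'E'
import numpy as np, cv2
from bench import manip
def w(p,c): 
    R=cv2.Rodrigues(np.array(c["rvec"],float))[0]; return R.T@(np.array(p)-np.array(c["tvec"]).ravel())
def cloud(c):
    f=200/np.tan(np.radians(c["vfov"])/2); z=c["range_z"]; v,u=np.indices(z.shape)
    P=np.stack([(u-c["cx"])/f*z,(v-c["cy"])/f*z,z],-1)
    R=cv2.Rodrigues(np.array(c["rvec"],float))[0]
    return (P-np.array(c["tvec"]).ravel())@R
E
python3 - <<'E'
from h import *
np.set_printoptions(precision=4,suppress=True)
print(manip.get_state())
cs={n:manip.capture(n) for n in("scene","top")}
for n,c in cs.items():
    cv2.imwrite(f"pics/{n}0.png",c["pixels"])
    for t in["chest","drawer_left_face","drawer_right_face","cover_hinge","cover_edge"]+(["jar","reel","capacitor","driver","meter","mug","board"] if n=="top" else []):
        r=manip.mark_of(t,c); print(n,t,[(w(x["centre"],c),round(x["confidence"],2)) for x in r[:2]])
E
```

```text
{'time_s': 0.0, 'joint_pos': array([ 1.02  ,  0.2872,  1.5782, -0.    ,  1.2786, -0.15  ]), 'dq': array([ 0.0001, -0.0004,  0.0001, -0.0014,  0.0003, -0.0019]), 'effort': array([  0.0008, -40.5967, -29.2636,  -0.0001,   0.0056,  -0.    ]), 'position': array([0.263 , 0.6209, 0.2299]), 'eef_rot': array([-3.1392, -0.0003,  2.7408]), 'wrist_force': array([-0.4999,  0.3739,  0.1128]), 'torque': array([-0.0445, -0.0353,  0.0049]), 'grip_width': 0.9969529485227034}
scene chest [(array([ 0.6369,  0.0311, -0.0033]), 0.9), (array([0.4842, 0.0729, 0.035 ]), 0.55)]
scene drawer_left_face [(array([0.4856, 0.0723, 0.0372]), 0.87)]
scene drawer_right_face [(array([ 0.4972, -0.0682,  0.0333]), 0.71)]
scene cover_hinge [(array([0.7189, 0.0483, 0.0846]), 0.81)]
scene cover_edge [(array([0.6578, 0.034 , 0.2373]), 0.75), (array([0.3761, 0.4514, 0.0017]), 0.51)]
top chest [(array([ 0.6396,  0.0212, -0.0022]), 0.75), (array([ 0.5857, -0.5026, -0.0047]), 0.46)]
top drawer_left_face [(array([0.478 , 0.0676, 0.0331]), 0.85)]
top drawer_right_face [(array([ 0.4941, -0.0667,  0.039 ]), 0.74)]
top cover_hinge [(array([0.7146, 0.0454, 0.0787]), 0.69), (array([ 0.6177, -0.2093, -0.0034]), 0.48)]
top cover_edge [(array([0.6581, 0.0312, 0.2372]), 0.62)]
top jar [(array([ 0.4886,  0.2482, -0.0001]), 0.59)]
top reel [(array([ 0.6179, -0.2047, -0.0034]), 0.51), (array([ 0.6409,  0.025 , -0.0037]), 0.21)]
top capacitor [(array([ 0.6354,  0.2509, -0.0031]), 0.55)]
top driver [(array([ 0.393 , -0.492 , -0.0013]), 0.56)]
top meter [(array([ 0.3723,  0.4473, -0.0003]), 0.82)]
top mug [(array([ 0.5837, -0.5023, -0.0041]), 0.68)]
top board [(array([0.6173, 0.5253, 0.0009]), 0.94), (array([0.3712, 0.4491, 0.0005]), 0.31)]
```

```bash
python3 -c "
import cv2,numpy as np
a=cv2.imread('pics/scene0.png');b=cv2.imread('pics/top0.png')
cv2.imwrite('pics/both0.png',cv2.resize(np.vstack([a,b]),(480,600)))"
python3 - <<'E'
from h import *
np.set_printoptions(precision=4,suppress=True)
for n in("scene","top"):
    c=manip.capture(n); P=cloud(c)
    for t in["drawer_left_face","drawer_right_face"]:
        r=manip.cut_out(t,c)
        if not r: print(n,t,'none');continue
        q=P[r[0]["pixels"]&(c["range_z"]>0)]
        print(n,t,r[0]["confidence"],len(q),np.percentile(q,[2,50,98],axis=0).tolist())
        # blue front upper edge / face
        hsv=cv2.cvtColor(c["pixels"],cv2.COLOR_BGR2HSV)
        m=r[0]["pixels"]&(hsv[...,1]>100)&(c["range_z"]>0); q=P[m]; q=q[(q[:,2]>.015)&(q[:,2]<.055)]
        if len(q)>50:
            k=np.polyfit(q[:,1],q[:,0],1); d=abs(q[:,0]-np.polyval(k,q[:,1])); k=np.polyfit(q[d<.006,1],q[d<.006,0],1); print('  face x=k*y+b',k,len(q), q[:,1].min(),q[:,1].max())
    r=manip.cut_out("cover",c)
    if r:
        q=P[r[0]["pixels"]&(c["range_z"]>0)]; q=q[q[:,2]>.1]
        m=np.median(q,0); d=np.ones(len(q),bool)
        for _ in range(5):
            m=q[d].mean(0); nn=np.linalg.svd(q[d]-m,full_matrices=False)[2][2]; d=abs((q-m)@nn)<.005
        print(n,'cover',m,nn*np.sign(nn[2]),d.mean(),np.percentile(q,[1,99],axis=0).tolist())
E
```

```text
scene drawer_left_face 0.57 759 [[0.47185322317143624, 0.011783331018390153, 0.010664180399586746], [0.5161452419016674, 0.09542901358583983, 0.03162360671981154], [0.562754405893528, 0.1432962964990108, 0.06269344649877918]]
  face x=k*y+b [-0.256   0.5042] 115 0.006962711679964511 0.13403872961164048
scene drawer_right_face 0.74 1236 [[0.4843795613678042, -0.13119501326679167, 0.01120131813981918], [0.5355917233537871, -0.05330206590178273, 0.02765356948476971], [0.5863968871554645, 0.006936179750343867, 0.062162019259185235]]
  face x=k*y+b [-0.1082  0.4978] 213 -0.13610180715212056 0.0036820922066659353
scene cover [0.6742 0.0129 0.1832] [0.9031 0.1693 0.3946] 0.886337543053961 [[0.6288409754996963, -0.10667893150365637, 0.10225000391608162], [0.7317812143410418, 0.16678209616252934, 0.2380936516731365]]
top drawer_left_face 0.59 625 [[0.47205773225705344, 0.01566890449793541, 0.008588102418941005], [0.5140808449455123, 0.07789694994061064, 0.018260988630975486], [0.5535900426031787, 0.1360069894890084, 0.06534153940084869]]
top drawer_right_face 0.86 731 [[0.487137783780769, -0.12313461961346171, 0.008737548526075015], [0.5337469215861346, -0.06439060517000311, 0.017981068414709853], [0.5783341428066247, -0.0025258974134281906, 0.06550620775688284]]
top cover [0.6775 0.0355 0.1859] [0.8893 0.1611 0.428 ] 0.9016393442622951 [[0.6279729501848137, -0.10191183149447396, 0.10258459140609133], [0.7308009629551244, 0.17032260773837932, 0.23885448367406506]]
```

View pics/both0.png

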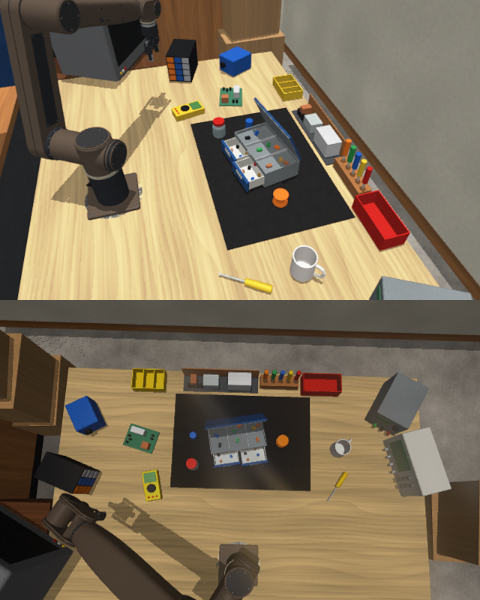

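The pictures show the chest yawed about 0.18 rad. Its left drawer is about 54 mm out, the right one about 65 mm, and the cover is at about 1.15 rad. In the combined view the jar is at about (218,128) and the capacitor at about (249,121), both left of the chest, with the reel at (280,198) on its right. I'll turn the tool into line with the chest and close the fingers.

Call:
{"name": "step_arm", "arguments": {
  "deltas": [
    [0,0,0,0,0,-0.146,0],
    [0,0,0,0,0,-0.146,0],
    [0,0,0,0,0,-0.146,0],
    [0,0,0,0,0,-0.146,0],
    [-7,-48,0,0,0,0,0],
    [-7,-48,0,0,0,0,0],
    [-7,-48,0,0,0,0,0],
    [-7,-48,0,0,0,0,0],
    [-7,-48,0,0,0,0,0],
    [-7,-48,0,0,0,0,0]
  ]
}}

```text
time_s: 2.6
position: [0.3574, 0.3445, 0.2316]
eef_rot: [3.141, 0.001, -2.958]
wrist_force: [-0.1, 0.3, -0.1]
grip_width: -0.001
```

Call:
{"name": "step_arm", "arguments": {
  "deltas": [
    [-6.5,-48.5,0,0,0,0,0],
    [-6.5,-48.5,0,0,0,0,0],
    [-6.5,-48.5,0,0,0,0,0],
    [-6.5,-48.5,0,0,0,0,0],
    [-6.5,-48.5,0,0,0,0,0],
    [-6.5,-48.5,0,0,0,0,0],
    [0,0,50,0,0,0,0],
    [0,0,50,0,0,0,0],
    [0,0,50,0,0,0,0],
    [0,0,47,0,0,0,0],
    [0,0,0,0,0,0,0]
  ]
}}

```text
time_s: 3.98
position: [0.4449, 0.0671, 0.031]
eef_rot: [3.139, -0.009, -2.959]
wrist_force: [0.0, 0.2, 0.5]
grip_width: -0.0
```

Call:
{"name": "step_arm", "arguments": {
  "deltas": [
    [-10,0,0,0,0,0,0],
    [-10,0,0,0,0,0,0],
    [-8,0,0,0,0,0,0],
    [-8,0,0,0,0,0,0],
    [-8,0,0,0,0,0,0],
    [-8,0,0,0,0,0,0],
    [-8,0,0,0,0,0,0],
    [-6,0,0,0,0,0,0],
    [-4,0,0,0,0,0,0],
    [0,0,0,0,0,0,0]
  ]
}}

```text
time_s: 5.22
position: [0.518, 0.0798, 0.0343]
eef_rot: [3.142, 0.002, -2.959]
wrist_force: [0.2, -0.2, 0.3]
grip_width: 0.001
```

Call:
{"name": "step_arm", "arguments": {
  "deltas": [
    [-3,0,0,0,0,0,0],
    [-2,0,0,0,0,0,0],
    [0,0,0,0,0,0,0]
  ]
}}

```text
time_s: 5.6
position: [0.5222, 0.0807, 0.0342]
eef_rot: [3.142, 0.0, -2.958]
wrist_force: [-0.8, 0.5, -0.2]
grip_width: -0.002
```

Call:
{"name": "step_arm", "arguments": {
  "deltas": [
    [-2,0,0,0,0,0,0],
    [-2,0,0,0,0,0,0],
    [0,0,0,0,0,0,0]
  ]
}}

```text
time_s: 5.98
position: [0.5257, 0.0813, 0.0342]
eef_rot: [3.141, -0.002, -2.958]
wrist_force: [-3.8, -1.2, 2.1]
grip_width: 0.001
```

Call:
{"name": "step_arm", "arguments": {
  "deltas": [
    [-2,0,0,0,0,0,0],
    [0,0,0,0,0,0,0]
  ]
}}

```text
time_s: 6.22
position: [0.5256, 0.0813, 0.0341]
eef_rot: [3.141, -0.008, -2.958]
wrist_force: [-10.5, -3.3, 8.1]
grip_width: -0.003
```

```bash
python3 - <<'E'
from h import *
c=manip.capture("scene"); 
r=manip.mark_of("drawer_left_face",c); print([(w(x["centre"],c),x["confidence"]) for x in r[:2]])
im=c["pixels"]; cv2.imwrite("pics/s1.png",cv2.resize(im[120:270,270:430],None,fx=4,fy=4,interpolation=2))
E
```

```text
[]
```

View pics/s1.png

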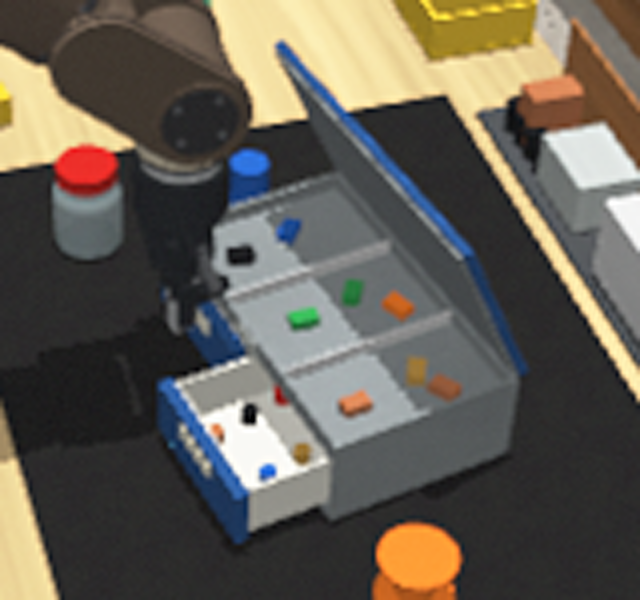

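The left drawer is home: its front at crop (210,330) is flush, and contact force rose to about 10 N at the expected position. The right front at crop (200,460) is still out. Next I'll back off, shift right and push that one.

Call:
{"name": "step_arm", "arguments": {
  "deltas": [
    [32,0,0,0,0,0,0],
    [32,0,0,0,0,0,0],
    [30,0,0,0,0,0,0],
    [0,-35,0,0,0,0,0],
    [0,-35,0,0,0,0,0],
    [0,-35,0,0,0,0,0],
    [0,-36,0,0,0,0,0],
    [0,0,0,0,0,0,0]
  ]
}}

```text
time_s: 7.32
position: [0.4635, -0.0764, 0.0353]
eef_rot: [-3.139, 0.004, -2.962]
wrist_force: [0.2, -0.1, -0.6]
grip_width: -0.001
```

Call:
{"name": "step_arm", "arguments": {
  "deltas": [
    [-10,0,0,0,0,0,0],
    [-8,0,0,0,0,0,0],
    [-8,0,0,0,0,0,0],
    [-8,0,0,0,0,0,0],
    [-8,0,0,0,0,0,0],
    [-8,0,0,0,0,0,0],
    [-8,0,0,0,0,0,0],
    [-8,0,0,0,0,0,0],
    [-8,0,0,0,0,0,0],
    [-6,0,0,0,0,0,0],
    [-4,0,0,0,0,0,0],
    [0,0,0,0,0,0,0]
  ]
}}

```text
time_s: 8.82
position: [0.5448, -0.059, 0.0346]
eef_rot: [-3.141, 0.002, -2.958]
wrist_force: [-0.4, 0.2, -0.3]
grip_width: 0.004
```

Call:
{"name": "step_arm", "arguments": {
  "deltas": [
    [-2,0,0,0,0,0,0],
    [-2,0,0,0,0,0,0],
    [0,0,0,0,0,0,0]
  ]
}}

```text
time_s: 9.2
position: [0.5484, -0.0583, 0.0347]
eef_rot: [-3.141, 0.001, -2.958]
wrist_force: [-0.6, -0.8, 0.9]
grip_width: 0.0
```

Call:
{"name": "step_arm", "arguments": {
  "deltas": [
    [-2,0,0,0,0,0,0],
    [0,0,0,0,0,0,0]
  ]
}}

```text
time_s: 9.45
position: [0.5503, -0.0577, 0.0345]
eef_rot: [-3.141, 0.001, -2.958]
wrist_force: [-0.1, -0.6, 0.2]
grip_width: -0.002
```

Call:
{"name": "step_arm", "arguments": {
  "deltas": [
    [-2,0,0,0,0,0,0],
    [0,0,0,0,0,0,0]
  ]
}}

```text
time_s: 9.7
position: [0.5508, -0.0575, 0.0344]
eef_rot: [3.141, -0.003, -2.958]
wrist_force: [-6.4, -1.4, 3.8]
grip_width: -0.001
```

Call:
{"name": "step_arm", "arguments": {
  "deltas": [
    [-2,0,0,0,0,0,0],
    [0,0,0,0,0,0,0]
  ]
}}

```text
time_s: 9.95
position: [0.5507, -0.0574, 0.0343]
eef_rot: [3.14, -0.009, -2.957]
wrist_force: [-12.6, -4.3, 9.1]
grip_width: -0.002
```

Call:
{"name": "step_arm", "arguments": {
  "deltas": [
    [25,0,0,0,0,0,0],
    [25,0,0,0,0,0,0],
    [0,0,-48,0,0,0,0],
    [0,0,-48,0,0,0,0],
    [0,0,-48,0,0,0,0],
    [0,0,-48,0,0,0,0],
    [0,0,-48,0,0,0,0],
    [0,0,-48,0,0,0,0],
    [0,0,0,0,0,0,0]
  ]
}}

```text
time_s: 11.08
position: [0.5071, -0.0664, 0.3283]
eef_rot: [-3.137, 0.011, -2.958]
wrist_force: [0.3, 0.4, 0.3]
grip_width: 0.0
```

```bash
python3 - <<'E'
from h import *
np.set_printoptions(precision=4,suppress=True)
o=np.array([.638,.029]); ex=np.array([.983,.181]); ey=np.array([-.181,.983])
for n in("scene","top"):
  c=manip.capture(n)
  if n=="scene": cv2.imwrite("pics/s2.png",cv2.resize(c["pixels"][120:270,270:430],None,fx=4,fy=4,interpolation=2))
  for t in["drawer_left_face","drawer_right_face","cover_edge","cover_hinge"]:
    for x in manip.mark_of(t,c)[:1]:
        p=w(x["centre"],c); print(n,t,p,(p[:2]-o)@ex,(p[:2]-o)@ey,x["confidence"])
E
```

```text
scene drawer_left_face [0.5378 0.0829 0.0344] -0.08879486831842794 0.0710949610849569 0.81
scene drawer_right_face [ 0.5609 -0.056   0.0375] -0.09113966974950616 -0.06956047753247835 0.7
scene cover_edge [0.6593 0.0347 0.2365] 0.021938589637763496 0.0017514144142307384 0.62
scene cover_hinge [0.7186 0.0496 0.0858] 0.0830044842829755 0.005666027053727481 0.93
top drawer_left_face [0.5352 0.0795 0.0334] -0.09187071674629177 0.06823446259615118 0.59
top drawer_right_face [ 0.6211 -0.2078 -0.0027] -0.05947675646084405 -0.22969923873271336 0.35
top cover_edge [0.6578 0.0289 0.2349] 0.019398511186958706 -0.003677566058471877 0.61
top cover_hinge [0.715  0.0433 0.0849] 0.07833380318566359 0.00014372967582720886 0.84
```

View pics/s2.png

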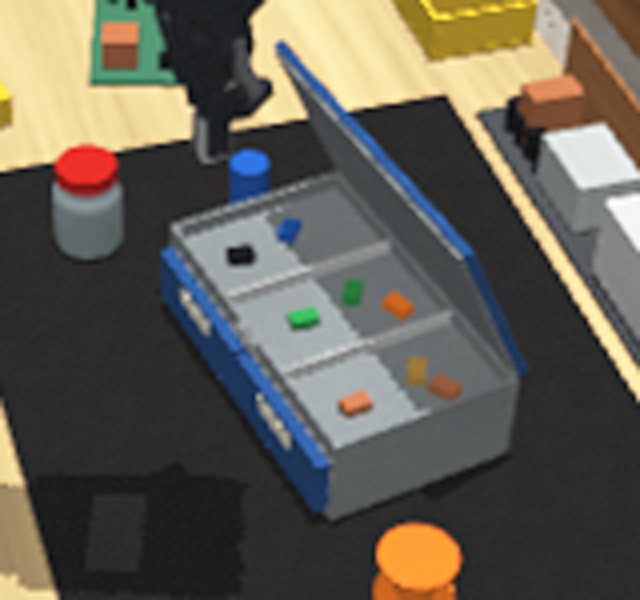

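Both blue fronts, at crop (200,300) and (280,440), sit flush with the chest, and the cover is still up with its edge at (280,45). Now I'll go over the cover and down behind it.

Call:
{"name": "step_arm", "arguments": {
  "deltas": [
    [-38.5,12,0,0,0,0,0],
    [-38.5,12,0,0,0,0,0],
    [-38.5,12,0,0,0,0,0],
    [-38.5,12,0,0,0,0,0],
    [-38.5,12,0,0,0,0,0],
    [-38.5,11,0,0,0,0,0],
    [0,0,0,0,0,0,0]
  ]
}}

```text
time_s: 12.45
position: [0.72, 0.047, 0.3198]
eef_rot: [3.141, -0.003, -2.957]
wrist_force: [-0.3, 0.7, 0.1]
grip_width: 0.001
```

Call:
{"name": "step_arm", "arguments": {
  "deltas": [
    [0,0,30,0,0,0,0],
    [0,0,30,0,0,0,0],
    [0,0,30,0,0,0,0],
    [0,0,31,0,0,0,0],
    [0,0,0,0,0,0,0]
  ]
}}

```text
time_s: 13.08
position: [0.7162, 0.0455, 0.1974]
eef_rot: [3.14, -0.007, -2.959]
wrist_force: [0.4, 0.3, 0.8]
grip_width: -0.002
```

Call:
{"name": "step_arm", "arguments": {
  "deltas": [
    [10,0,0,0,0,0,0],
    [10,0,0,0,0,0,0],
    [8,0,0,0,0,0,0],
    [0,0,0,0,0,0,0]
  ]
}}

```text
time_s: 13.58
position: [0.6909, 0.0406, 0.2024]
eef_rot: [-3.141, 0.001, -2.959]
wrist_force: [0.3, 0.1, 0.0]
grip_width: 0.001
```

Call:
{"name": "step_arm", "arguments": {
  "deltas": [
    [6,0,2.5,0,0,0,0],
    [6.5,0,3,0,0,0,0],
    [6,0,3.5,0,0,0,0],
    [6,0,3.5,0,0,0,0],
    [5.5,0,4,0,0,0,0],
    [5.5,0,4,0,0,0,0],
    [0,0,0,0,0,0,0]
  ]
}}

```text
time_s: 14.45
position: [0.6552, 0.0342, 0.1796]
eef_rot: [3.141, -0.003, -2.958]
wrist_force: [-0.7, 0.2, 0.1]
grip_width: -0.004
```

```bash
python3 - <<'E'
from h import *
np.set_printoptions(precision=4,suppress=True)
c=manip.capture("scene")
cv2.imwrite("pics/s3.png",cv2.resize(c["pixels"][120:270,270:430],None,fx=4,fy=4,interpolation=2))
for t in["cover_edge","cover_hinge"]:
    for x in manip.mark_of(t,c)[:1]: print(t,w(x["centre"],c),x["confidence"])
E
```

```text
cover_edge [0.619  0.0287 0.2114] 0.73
cover_hinge [0.7159 0.0456 0.0828] 0.91
```

View pics/s3.png

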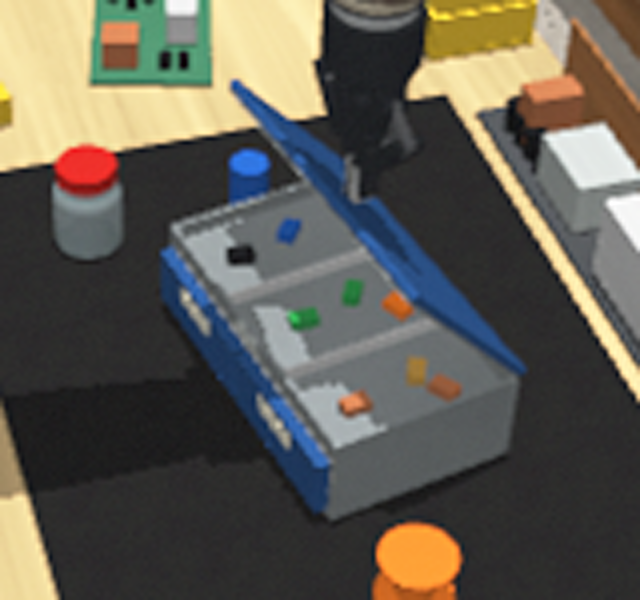

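The cover is closing under the fingertip: the tip is on its outer face at crop (355,190), and the cover angle is now about 0.84 rad. I'll continue the arc.

Call:
{"name": "step_arm", "arguments": {
  "deltas": [
    [8.5,0,7.5,0,0,0,0],
    [8,0,8,0,0,0,0],
    [7,0,8.5,0,0,0,0],
    [6,0,9.5,0,0,0,0],
    [5.5,0,10,0,0,0,0],
    [4.5,0,10.5,0,0,0,0],
    [3.5,0,10.5,0,0,0,0],
    [2,0,11,0,0,0,0],
    [0,0,6,0,0,0,0],
    [0,0,0,0,0,0,0]
  ]
}}

```text
time_s: 15.85
position: [0.6118, 0.0262, 0.0983]
eef_rot: [3.141, -0.001, -2.958]
wrist_force: [-0.6, -0.8, -0.2]
grip_width: 0.001
```

Call:
{"name": "step_arm", "arguments": {
  "deltas": [
    [0,0,3,0,0,0,0],
    [0,0,2,0,0,0,0],
    [0,0,0,0,0,0,0]
  ]
}}

```text
time_s: 16.23
position: [0.6123, 0.0261, 0.0944]
eef_rot: [-3.141, 0.001, -2.958]
wrist_force: [-0.4, 0.6, 0.6]
grip_width: -0.002
```

Call:
{"name": "step_arm", "arguments": {
  "deltas": [
    [0,0,2,0,0,0,0],
    [0,0,1,0,0,0,0],
    [0,0,0,0,0,0,0]
  ]
}}

```text
time_s: 16.6
position: [0.6123, 0.0261, 0.0931]
eef_rot: [-3.141, -0.0, -2.958]
wrist_force: [-4.2, 0.1, 7.5]
grip_width: -0.001
```

Call:
{"name": "step_arm", "arguments": {
  "deltas": [
    [0,0,1.5,0,0,0,0],
    [0,0,0,0,0,0,0],
    [0,0,0,0,0,0,0]
  ]
}}

```text
time_s: 16.98
position: [0.6124, 0.026, 0.093]
eef_rot: [-3.141, -0.001, -2.958]
wrist_force: [-5.9, 1.3, 12.8]
grip_width: -0.001
```

The tip has stopped at z = 0.093 with 13 N, which is the shut height. I'll retreat straight up and check.

Call:
{"name": "step_arm", "arguments": {
  "deltas": [
    [0,0,-20,0,0,0,0],
    [0,0,-40,0,0,0,0],
    [0,0,-45,0,0,0,0],
    [0,0,-45,0,0,0,0],
    [0,0,-45,0,0,0,0],
    [0,0,0,0,0,0,0],
    [0,0,0,0,0,0,0]
  ]
}}

```text
time_s: 17.85
position: [0.6118, 0.0262, 0.2845]
eef_rot: [3.141, -0.0, -2.958]
wrist_force: [-0.2, -0.3, -0.7]
grip_width: -0.006
```

```bash
python3 - <<'E'
from h import *
np.set_printoptions(precision=4,suppress=True)
o=np.array([.638,.029]); ex=np.array([.983,.181]); ey=np.array([-.181,.983])
c=manip.capture("scene"); d=manip.capture("top")
cv2.imwrite("pics/s4.png",np.vstack([cv2.resize(x,(480,300),interpolation=3) for x in(c["pixels"][110:285,240:520],d["pixels"][90:290,160:480])]))
for n,q in(("scene",c),("top",d)):
  for t in["drawer_left_face","drawer_right_face","cover_edge"]+(["jar","reel","capacitor","driver","meter","mug","board"] if n=="top" else []):
    for x in manip.mark_of(t,q)[:1]:
        p=w(x["centre"],q); print(n,t,p,(p[:2]-o)@ex,round(x["confidence"],2))
P=cloud(c); m=P.reshape(-1,3); l=np.c_[(m[:,:2]-o)@ex,(m[:,:2]-o)@ey,m[:,2]]
l=l[(abs(l[:,0])<.075)&(abs(l[:,1])<.13)&(l[:,2]>.05)&(l[:,2]<.13)]
k=np.polyfit(l[:,0],l[:,2],1); print('cover plane slope,z0',k,len(l))
E
```

```text
scene drawer_left_face [0.5375 0.0802 0.0369] -0.0894797899118209 0.77
scene drawer_right_face [ 0.5624 -0.0578  0.0359] -0.09005063424751136 0.89
top drawer_right_face [ 0.5609 -0.0577  0.0357] -0.09148348379551041 0.67
top jar [0.4871 0.249  0.0008] -0.10856241398910167 0.76
top reel [ 0.62   -0.2077 -0.0015] -0.06054093012558763 0.79
top capacitor [0.6346 0.2533 0.0021] 0.03724722820494952 0.51
top driver [ 0.3913 -0.4939 -0.0024] -0.3371096311457237 0.61
top meter [0.3712 0.4459 0.0003] -0.1868011276206724 0.73
top mug [ 0.5834 -0.5036 -0.0033] -0.15008934297474816 0.75
top board [ 0.6147  0.5249 -0.0021] 0.06687718943704712 0.56
cover plane slope,z0 [0.0016 0.0916] 2651
```

View pics/s4.png

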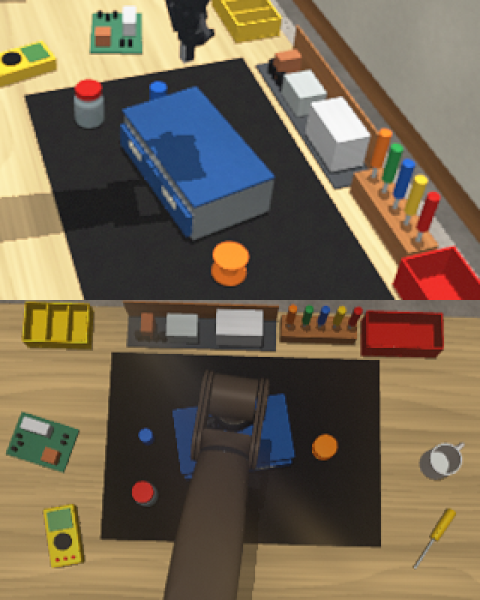

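The cover is flat on the chest at (195,150), both fronts are flush, and the bystanders are where they started.

```bash
python3 -c "
from bench import manip
print(manip.hand_in())"
```

```text
the job is handed in; nothing more can be done
None
```

I pushed both drawers home with the closed fingertips, left then right, and then pushed the cover shut from its outer side. I handed the job in at about 18 s; it gives no verdict.

- **Drawers:** each stopped at the expected position with about 10–13 N of contact force. In the last pictures both fronts measured at chest x of about -90 mm, against -92 mm nominal, which is within the roughly 4 mm measuring error. The cameras alone can't confirm the 3 mm limit; the hard stops are the better evidence.
- **Cover:** the tip stopped at z = 93 mm under about 13 N. A plane fitted to the depth image after the fingers left has a slope of 0.002 rad and a height of about 92 mm, so it is shut.
- **Bystanders:** all seven measured within about 4 mm of their starting positions. Those in the last picture look upright.
- **Robot:** it was clear of everything, about 19 cm above the cover.
- **Missed detections:** in the last top view the arm hid the left drawer front, and neither camera reported the cover edge. An earlier top view placed the right front on the reel with low confidence (0.35), and I ignored that reading.

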